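# Park the sample dolly, free the toolbox dolly

## Robot

A 6-joint arm with a two-finger parallel gripper is mounted at the origin on the work surface. World frame = base frame: x ahead of the robot, y to its left, z up, the work surface at z = 0. Lengths are in mm, angles in rad, forces in N, time in s.
With the tool pointing down it reaches from about 275 to 1000 mm from the base axis. Payload 8.4 kg.
Tool frame: the origin (TCP) lies midway between the tips of the shut fingers; the grasp point (between the pads) lies grip_point_offset behind it (grip_point_offset is the distance from the TCP to the grasp point, in mm); z points along the fingers, x is the direction in which the jaws open and shut, and the axes are right-handed (so a half turn about z gives the same grasp; the last joint's range is limited). The gripper opens to 85 mm and grips with 20 to 120 N. Pads are 22 mm wide; open, the fingers measure 114 mm over their backs; the gripper's body (76 mm by 85 mm) begins 54 mm behind the grasp point. The pads swing forward as they close: fully open they stand 13 mm farther back than shut.
Start: joints at [1.243, 0.353, 1.633, -0, 1.155, -0.002], TCP at [200.04, 592.125, 194.781] pointing down, gripper open.
Joint ranges: [-2.63, 2.63], [-0.92, 2.1], [0.06, 2.66], [-1.3, 4.44], [0, 2.69], [-3.02, 3.02]. Speed limits (rad/s): [2.22, 2.22, 2.79, 3.14, 3.14, 3.14].

## Interface

Orientations are given as a unit quaternion [x, y, z, w].
In Python, from plant import * gives the robot as it stands. The module is installed in compiled form; this text tells all that it offers. Calls block until the motion is done:
- move_ptp(position, orientation): joint-space move of the TCP to a pose.
- move_l(position, rot=None, max_speed=150): straight line of the TCP; rot=None keeps the orientation; max_speed is the mean speed in mm/s.
- move_joints(angles): joint-space move.
- let_go() and gripper_close(): open the fingers fully, or close them until they stop; the grip force is fixed at half the most.
- dwell(seconds).
- inverse_kinematics(position, orientation): joint angles nearest the present ones, or None.
- grab_frame(name): name is "side" or "top" or "wrist"; returns a dict with "color" (400x640x3 uint8, red, green, blue), "K" (3x3 intrinsics, pixels), "rvec" (rotation vector, rad) and "tvec" (3), from world to camera coordinates, as OpenCV has them; the wrist camera has in their place "tool_from_camera" (4x4, takes a point from camera to tool coordinates, whose origin is the TCP and whose axes are the tool frame's). Camera axes: x right, y down, z forward; pixel columns grow to the right and rows downward; lengths in mm; the calibration is good to about 2 mm. A picture is of the moment at which its call begins: read the wrist's pose just before it. There is no depth.
A pose or a line that the arm cannot do raises IKError and nothing moves.
- finish_job(): hands the job in, once; it reports no verdict.
Trained networks look in a picture, given as the dict that the camera call returned (one of the last four; its "shot" number tells which), for a name from the list of things; names that differ only in an ending like _2 or _b are one class to them, and where a whole thing is asked for, a point or a joint stands for the part that bears it (a point fixed in the world has none). Each returns a list of dicts, best first, with "score" (0 to 1); they miss things now and then, are a little off and sometimes report something else, mostly with a low value. They report only what shows in the picture. A call takes as long as a camera call.
- search_frame(picture, label): "centre" ([column, row] in pixels, amid what is visible of it).
- landmark_of(picture, label): "centre" ([column, row] in pixels: a listed point, or the origin of a listed thing).
Readings, each from a call of its own:
- current_t(): time.
- current_joint_positions(): joint angles.
- current_joint_vel(): joint speeds.
- current_joint_efforts(): joint torques, N m.
- current_tcp_pos(): TCP position.
- current_orientation(): TCP orientation.
- current_wrist_force(): force on the tool from outside, world axes, zero at the start.
- current_moment(): the same for the moment, N m.
- current_grip_width(): opening from 0.0 (shut) to 1.0 (fully open).
Only numpy, scipy, OpenCV 4.12 (cv2) and the standard library are available. Lean on these libraries where they do the work, as an engineer would, in place of code of your own. Each camera call takes 0.05 s, during which the arm holds its last target. There are 200 camera calls.

## Task

Three small dollies stand on the workshop table, each with a red brake lever at its front. Push the brake lever of the dolly with the weld samples (dark plate with upright tubes) all the way down to lock it, and then flick the brake lever of the dolly with the blue toolbox all the way up to release it. Leave the brake of the green crate's dolly as it is.

Things in the scene. Friction and masses are not known exactly. Their poses are not given: they have to be found in the camera images.
- sample_brake (a joint): Brake lever of the dolly with weld samples (dark plate, nine upright tubes). Level axle at the deck's front edge, 72 mm above the table; points to the robot, axle to tip 88 mm. 0 rad = fully up, released (35 deg above level); 0.87 = fully down, locked (15 deg below level). Stiff friction hinge (0.2 N m, 3 N at the pad), stays where left, stops at both ends. Starts up or nearly up (0 to 0.15).
- sample_pad (a point): Centre of the red pad (40 long, 24 wide, 10 mm thick) on the sample dolly's brake lever. x axis: along the lever to its axle, 68 mm away; y: level, along the axle (the 24 mm width); z: out of the pad's upper face. Pad sides are free to pinch. The dolly cannot roll. Deck 12 mm beyond the axle, 80 mm high; load 40 mm or more beyond the axle, top at 131 mm.
- toolbox_brake (a joint): Brake lever of the dolly with the blue toolbox with a black handle. Level axle at the deck's front edge, 72 mm above the table; points to the robot, axle to tip 88 mm. 0 rad = fully up, released (35 deg above level); 0.87 = fully down, locked (15 deg below level). Stiff friction hinge (0.2 N m, 3 N at the pad), stays where left, stops at both ends. Starts down or nearly down (0.77 to 0.87).
- toolbox_pad (a point): Centre of the red pad (40 long, 24 wide, 10 mm thick) on the toolbox dolly's brake lever. x axis: along the lever to its axle, 68 mm away; y: level, along the axle (the 24 mm width); z: out of the pad's upper face. Pad sides are free to pinch. The dolly cannot roll. Deck 12 mm beyond the axle, 80 mm high; load 40 mm or more beyond the axle, top at 221 mm.
- crate_pad (a point): Centre of the red pad of the third dolly's brake lever, same make and axes as the others. This dolly carries an open green crate (top at 155 mm). Its lever may start anywhere from up to down and must not be moved.

How it is judged:
By the outcome, as a careful person would: the job done as asked, in the order asked, and still so for the second after the job is handed in, with the robot touching nothing.
It also fails if it takes over 48 s, if anything falls off the work surface, if the arm or the gripper's body presses on something with over 40 N, if the wrist force passes 120 N, or if a joint passes its speed limit or range.

## Working session

There is one attempt and no reset: what is moved stays moved. The work goes in short steps, each a Python script; the robot and the scene stay as the last script left them, time stands still between calls to the robot, and variables do not carry over. Pictures are saved under pics/ and viewed, about 8 in all and at most 12, crops included, and the job is handed in when it is done.

```bash
mkdir -p pics; cat > h.py <<'E'
from plant import *
import numpy as np, cv2
from scipy.spatial.transform import Rotation as R
def save(p,n): cv2.imwrite('pics/'+n,p["color"][:,:,::-1])
E
python3 - <<'E'
from h import *
print(current_t(),current_orientation())
for c in("side","top"):
    p=grab_frame(c); save(p,c+'.png')
    print(c,p["K"].tolist(),np.ravel(p["rvec"]),np.ravel(p["tvec"]))
    for l in("sample_pad","toolbox_pad","crate_pad"):
        print(l,[(np.round(d["centre"]).tolist(),round(d["score"],2)) for d in landmark_of(p,l)[:3]],[(np.round(d["centre"]).tolist(),round(d["score"],2)) for d in search_frame(p,l)[:3]])
E
```

```text
0.0 [ 8.12417267e-01  5.83076042e-01 -5.81134204e-04  4.18493663e-04]
side [[473.5134724641444, 0.0, 320.42523485451864], [0.0, 473.5134724641444, 199.95050194934], [0.0, 0.0, 1.0]] [ 2.07322057 -0.76340555  0.39248539] [-383.92191538  304.53656733  888.88742019]
sample_pad [([322.0, 220.0], 0.65)] [([331.0, 218.0], 0.68)]
toolbox_pad [([247.0, 187.0], 0.57)] [([252.0, 181.0], 0.76)]
crate_pad [([393.0, 309.0], 0.86)] [([326.0, 216.0], 0.58)]
top [[457.36889245435384, 0.0, 314.6743115642553], [0.0, 457.36889245435384, 205.99933454470423], [0.0, 0.0, 1.0]] [ 2.12560315 -2.16837174  0.19936245] [-18.48388256 517.94961627 936.16329265]
sample_pad [([310.0, 212.0], 0.74)] [([311.0, 204.0], 0.55)]
toolbox_pad [([174.0, 228.0], 0.61)] [([173.0, 220.0], 0.69)]
crate_pad [] [([436.0, 224.0], 0.63)]
```

View pics/side.png

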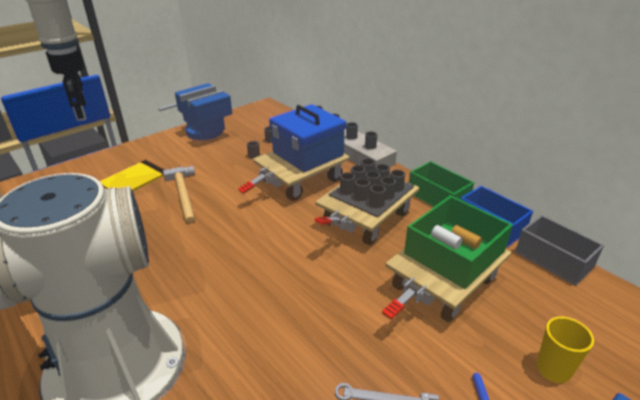

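View pics/top.png

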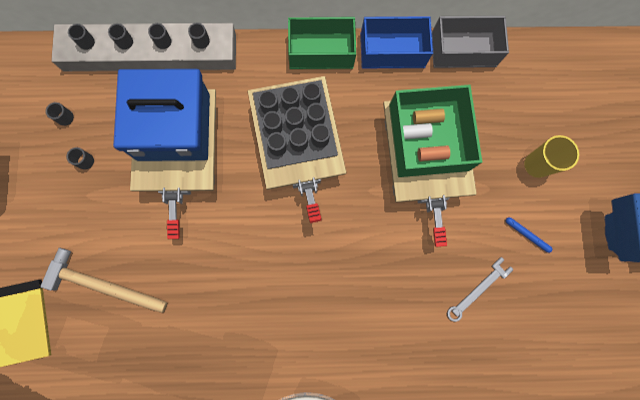

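The side view shows the toolbox pad at about (247,187), the sample pad at (322,220) and the crate pad at (393,309). In the top view they are at (173,229), (314,213) and (440,237). The networks agree on the two target pads. Next I triangulate, and take the axles at z=72.

```bash
cat >> h.py <<'E'
def Pm(p):
    Rm=cv2.Rodrigues(np.array(p["rvec"],float))[0]; return p["K"]@np.c_[Rm,np.ravel(p["tvec"])]
def Pw(p,T):  # wrist, T tool pose 4x4
    M=np.linalg.inv(T@p["tool_from_camera"]); return p["K"]@M[:3]
def T():
    A=np.eye(4);A[:3,:3]=R.from_quat(current_orientation()).as_matrix();A[:3,3]=current_tcp_pos();return A
def tri(P1,a,P2,b):
    X=cv2.triangulatePoints(P1,P2,np.array(a,float).reshape(2,1),np.array(b,float).reshape(2,1));return (X[:3]/X[3]).ravel()
def atz(P,px,z):
    H=np.c_[P[:,0],P[:,1],P[:,2]*z+P[:,3]]; v=np.linalg.solve(H,[px[0],px[1],1]);return np.r_[v[:2]/v[2],z]
E
python3 - <<'E'
from h import *
s=grab_frame("side");t=grab_frame("top");S=Pm(s);Tt=Pm(t)
for l,a,b,ax in(("sample",(322,220),(314,213),(308,184)),("toolbox",(247,187),(173,229),(172,192)),("crate",(393,309),(440,237),(434,200))):
    X=tri(S,a,Tt,b); print(l,X.round(1), "axle",atz(Tt,ax,72).round(1))
    print([(np.round(d["centre"],1).tolist(),round(d["score"],2),atz(Tt,d["centre"],72).round(1)) for d in landmark_of(t,l+"_brake")[:2]] if l!="crate" else '')
    print([(np.round(d["centre"],1).tolist(),round(d["score"],2),atz(S,d["centre"],72).round(1)) for d in landmark_of(s,l+"_brake")[:2]] if l!="crate" else '')
E
```

```text
sample [491.  -24.2 105.8] axle [559.5 -15.1  72. ]Traceback (most recent call last):
  File "<stdin>", line 5, in <module>
ValueError: it knows: crate_pad, sample_pad, toolbox_pad
```

```bash
python3 - <<'E'
from h import *
s=grab_frame("side");t=grab_frame("top");S=Pm(s);Tt=Pm(t)
for l,a,b,ax in(("toolbox",(247,187),(173,229),(172,192)),("crate",(393,309),(440,237),(434,200))):
    X=tri(S,a,Tt,b); print(l,X.round(1), "axle",atz(Tt,ax,72).round(1))
th=np.deg2rad(8); u=np.array([np.cos(th),np.sin(th),0]) # pad->axle
q=R.from_matrix(np.c_[np.cross(u,[0,0,-1])*0+np.array([-u[1],u[0],0]),np.cross([0,0,-1],[-u[1],u[0],0]),[0,0,-1]]).as_quat()
print(grip_point_offset, inverse_kinematics([470,-27,250],q))
move_ptp([470,-27,250],q)
A=T();p=grab_frame("wrist");save(p,'w1.png');P=Pw(p,A)
print(current_t(),A.round(3).tolist(),P.tolist())
for l in("sample_pad","toolbox_pad","crate_pad"): print(l,[(d["centre"],d["score"]) for d in landmark_of(p,l)[:2]])
X=np.array([491,-24.2,105.8,1]);v=P@X;print(v[:2]/v[2])
E
```

```text
toolbox [471.8 266.8  57.3] axle [547.4 266.7  72. ]
crate [ 443.2 -286.4   67.5] axle [ 520.8 -277.8   72. ]
18.700000000000003 [-6.05699808e-02  5.36095549e-02  1.88445091e+00 -4.44089210e-16
  1.20353219e+00 -1.77099265e+00]
3.3583 [[-0.14, 0.99, 0.0, 470.14], [0.99, 0.14, 0.0, -26.501], [0.0, 0.0, -1.0, 249.976], [0.0, 0.0, 0.0, 1.0]] [[43.74422223212595, 285.30279324282947, -305.6451921615318, 123680.87844531638], [316.5535670445381, 44.709312290886594, -122.28212088325158, -74293.91405728612], [0.2600507924182542, 0.03681279547440713, -0.9648929492187193, 310.1022817090886]]
sample_pad [([317.6, 203.8], 0.91)]
toolbox_pad [([527.2, 208.4], 0.56), ([321.7, 202.8], 0.25)]
crate_pad [([119.1, 129.0], 0.79)]
[316.35103023 200.45499801]
```

View pics/w1.png

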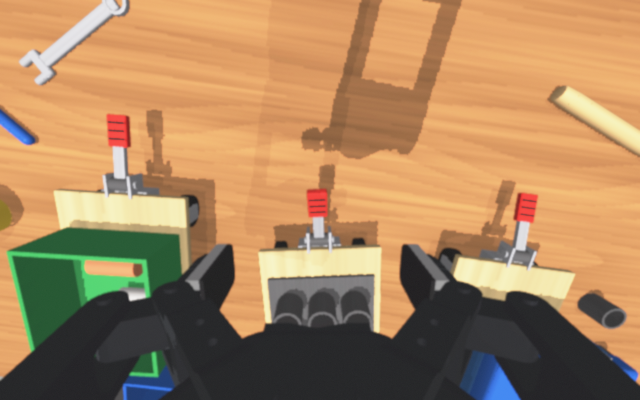

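The wrist view shows the sample pad at (317,203), predicted at (316,200). The lever is nearly in line with the tool, and the toolbox pad is at (527,208). Next I push the sample lever down with the fingers shut, watching the force.

```bash
cat > push.py <<'E'
from h import *
th=np.deg2rad(9); u=np.array([np.cos(th),np.sin(th)])
ax=np.array([490,-25.])+57*u
gripper_close()
pt=lambda r,z: list(ax-r*u)+[z]
move_l(pt(57,140),max_speed=250)
f0=np.array(current_wrist_force());print(current_t(),f0.round(1),current_tcp_pos())
zs=list(np.arange(125,70,-5))+list(np.arange(70,52,-1.5))
for z in zs:
    r=57+11*min(1,max(0,(120-z)/45))
    move_l(pt(r,z),max_speed=60 if z>70 else 25)
    f=np.array(current_wrist_force())-f0; print(z,f.round(1),round(current_tcp_pos()[2],1))
    if f[2]>14 or np.linalg.norm(f)>25: break
print(current_t())
E
python3 push.py
```

```text
4.875 [-0.1  0.6 -0.2] [490.24575761 -25.02997312 140.51330417]
125 [0.4 0.2 0.3] 125.1
120 [-0.9 -0.6  0.2] 119.8
115 [-0.7 -1.5  0.6] 114.6
110 [-0.7 -0.3  1.3] 109.6
105 [ 0.5 -1.1 -0. ] 104.7
100 [ 0.3 -1.7  0.4] 99.7
95 [ 1.  -0.9  1. ] 94.7
90 [-0.6  0.3  0.8] 89.7
85 [-0.2 -0.3  0.9] 84.7
80 [ 0.4 -0.7 -0. ] 79.7
75 [-0.4 -0.9  0.4] 74.7
70.0 [-0.6  0.3  0.8] 69.8
68.5 [-0.2 -0.3  0.5] 68.5
67.0 [-0.2 -1.7  1. ] 66.9
65.5 [-0.5 -0.8  0.5] 65.4
64.0 [-0.4 -0.7  1.1] 63.9
62.5 [ 0.1 -1.3  1.2] 62.4
61.0 [ 0.6 -0.6  1.3] 60.9
59.5 [ 0.  -0.4  0.6] 59.4
58.0 [-0.  -1.1 -0.6] 57.9
56.5 [-0.1 -1.   0.2] 56.4
55.0 [-0.1 -1.4  0.8] 54.9
53.5 [ 0.4 -0.6  0.7] 53.4
10.875
```

No contact force showed at any height, so I check where things are.

```bash
python3 - <<'E'
from h import *
s=grab_frame("side");t=grab_frame("top");w=grab_frame("wrist")
a=cv2.resize(s["color"][130:290,240:440],(800,640))[:300*2]
b=cv2.resize(t["color"][150:250,260:380],None,fx=3.3,fy=3.3); a=cv2.resize(s["color"][150:270,270:390],(396,396));b=b[:330]
c=np.zeros((396,800,3),np.uint8);c[:,:396]=a;c[:b.shape[0],400:400+b.shape[1]]=b[:, :400]
save({"color":c},'c2.png')
print(current_tcp_pos(),current_grip_width(),[(d["centre"],d["score"]) for d in landmark_of(s,"sample_pad")])
E
```

```text
[479.11440887 -26.6939312   53.43128161] -0.0023002734662661796 [([323.5, 229.5], 0.54)]
```

View pics/c2.png

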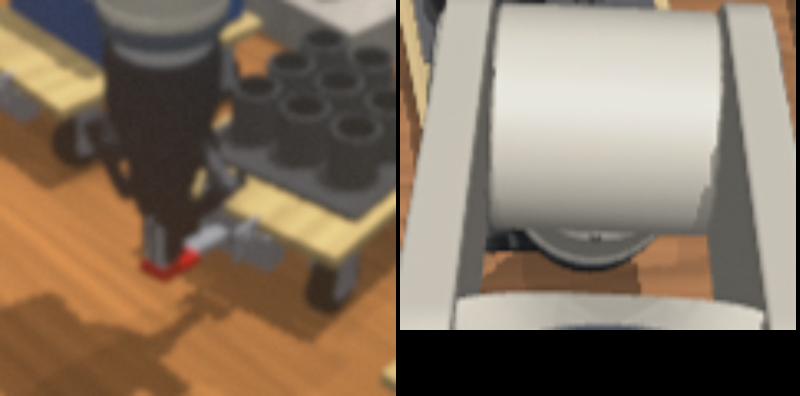

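The lever has gone down under the fingers, to about level or below, but no stop has been felt. I continue gently.

```bash
python3 - <<'E'
from h import *
p=np.array(current_tcp_pos())
for i in range(1,9):
    move_l([p[0],p[1],53.5-1.2*i],max_speed=15); dwell(.1)
    f=np.mean([current_wrist_force() for _ in range(5)],0); print(f.round(1),np.round(current_tcp_pos(),1), np.round(current_moment(),2))
    if np.linalg.norm(f)>14: break
s=grab_frame("side");save({"color":cv2.resize(s["color"][150:270,270:390],(600,600),interpolation=cv2.INTER_CUBIC)},'c3.png')
print(current_t())
E
```

```text
[-0.9  0.   0.6] [479.1 -26.7  52.3] [-0.03 -0.05 -0.02]
[1.1 0.2 0.6] [479.1 -26.7  51. ] [-0.01  0.04  0.04]
[-0.2  0.5  0.6] [479.1 -26.7  49.8] [-0.    0.05  0.04]
[0.3 0.4 0.1] [479.1 -26.7  48.6] [-0.01  0.05  0.01]
[ 0.9 -0.   0.6] [479.1 -26.7  47.5] [-0.03  0.03  0.  ]
[ 1.1 -0.1 -0.3] [479.1 -26.7  46.2] [ 0.01 -0.02 -0.05]
[-0.5  0.4  0.2] [479.1 -26.7  45. ] [-0.06 -0.   -0.04]
[-0.1 -0.3 -0.1] [479.1 -26.7  43.8] [-0.02 -0.02  0.02]
13.925
```

View pics/c3.png

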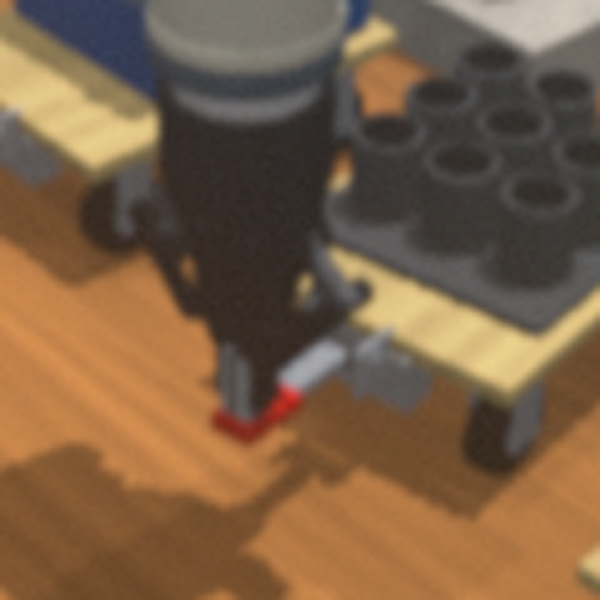

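```bash
python3 - <<'E'
from h import *
s=grab_frame("side");S=Pm(s)
pr=lambda X:((lambda v:(v[:2]/v[2]))(S@np.r_[X,1]))
crop=lambda X:((pr(X)-[270,150])*5).round(0)
print("tip",crop(current_tcp_pos()),"cam",(-cv2.Rodrigues(np.array(s["rvec"]))[0].T@np.ravel(s["tvec"])).round())
th=np.deg2rad(9); u=np.array([np.cos(th),np.sin(th)]);ax=np.array([490,-25.])+57*u
for q in(0.1,.4,.6,.87):
    e=np.deg2rad(35)-q
    f=lambda r:np.r_[ax-r*np.cos(e)*u,72+r*np.sin(e)]
    print(q,[crop(f(r)).tolist() for r in(0,48,68,88)])
    print(crop(np.r_[ax,72]+0))
E
```

```text
tip [249. 468.] cam [ -63. -672.  758.]
0.1 [[342.0, 352.0], [286.0, 353.0], [261.0, 354.0], [235.0, 355.0]]
[342. 352.]
0.4 [[342.0, 352.0], [278.0, 382.0], [251.0, 395.0], [222.0, 408.0]]
[342. 352.]
0.6 [[342.0, 352.0], [277.0, 399.0], [249.0, 419.0], [220.0, 440.0]]
[342. 352.]
0.87 [[342.0, 352.0], [279.0, 419.0], [252.0, 448.0], [225.0, 477.0]]
[342. 352.]
```

```bash
python3 - <<'E'
from h import *
s=grab_frame("side");S=Pm(s);w=grab_frame("wrist");A=T()
c=cv2.resize(s["color"][150:270,270:390],(400,400),interpolation=cv2.INTER_CUBIC)
v=S@np.r_[current_tcp_pos(),1];v=(v[:2]/v[2]-[270,150])*400/120
cv2.circle(c,tuple(int(k) for k in v),4,(255,255,0),1)
d=cv2.resize(w["color"][100:350,195:445],(400,400)).copy()
P=Pw(w,A);v=P@np.r_[current_tcp_pos(),1];v=v[:2]/v[2];print(v);v=(v-[195,100])*1.6
cv2.circle(d,tuple(int(k) for k in v),4,(255,255,0),1)
save({"color":np.hstack([c,d])},'c4.png')
print(current_joint_positions(),current_joint_efforts(),current_tcp_pos(),A[:3,2])
print([(k["centre"],k["score"]) for k in landmark_of(w,"sample_pad")],[(k["centre"],k["score"]) for k in landmark_of(s,"sample_pad")])
E
```

```text
[316.96035596 224.92748082]
[-5.87445745e-02  3.43908364e-01  2.06211756e+00  3.65772131e-05
  7.35528721e-01 -1.76919880e+00] [-5.20901244e-05 -4.86485124e+01 -2.30301011e+01  2.67189807e-04
 -5.10178888e-04 -1.95587324e-05] [479.12520735 -26.66651325  43.88141676] [ 3.93830628e-05  2.22687542e-05 -9.99999999e-01]
[] [([322.1, 233.6], 0.64)]
```

View pics/c4.png

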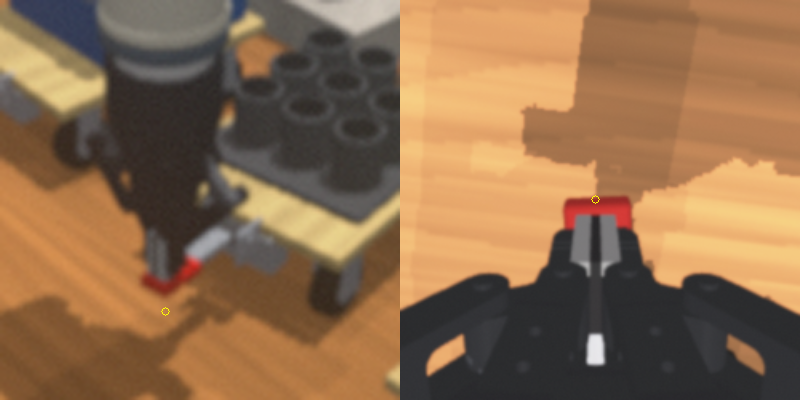

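The fingertips visibly end about 18–20 mm short of the reported TCP. The yellow mark (reported TCP) lies below the real tips in both views. So the real tip is at z≈63, on the pad, and the lever isn't at its stop yet. I continue down while watching force.

```bash
python3 - <<'E'
from h import *
p=np.array(current_tcp_pos()); e0=np.array(current_joint_efforts())
for i in range(1,20):
    move_l([p[0],p[1],43.8-1*i],max_speed=15)
    f=np.mean([current_wrist_force() for _ in range(4)],0); print(f.round(1),np.round(current_tcp_pos(),1)[2], (np.array(current_joint_efforts())-e0)[1:3].round(1))
    if np.linalg.norm(f)>14: break
print(current_t())
s=grab_frame("side");w=grab_frame("wrist")
c=cv2.resize(s["color"][150:270,270:390],(400,400),interpolation=cv2.INTER_CUBIC)
d=cv2.resize(w["color"][100:350,195:445],(400,400))
save({"color":np.hstack([c,d])},'c5.png')
E
```

```text
[0.3 0.7 0.6] 42.8 [0.1 0.1]
[ 0.9 -0.3  0.6] 41.7 [0.  0.1]
[ 1.  -0.1  0.1] 40.7 [-0.2  0.3]
[-0.5  0.3  0.7] 39.8 [-0.1  0.3]
[-0.2 -0.1  0.9] 38.8 [0.  0.3]
[-0.2  0.4  0.5] 37.7 [-0.   0.3]
[-0.6 -0.1  0.2] 36.7 [-0.1  0.3]
[-1.1 -0.8  1.6] 35.7 [-0.1  0.3]
[-0.6 -0.8  0.4] 34.8 [-0.2  0.4]
[-1.1  0.7  1. ] 33.7 [-0.2  0.5]
[-0.  -0.4  0.8] 32.7 [-0.2  0.7]
[-0.1  0.5  0.7] 31.8 [-0.2  0.9]
[1.  1.1 0.9] 30.8 [-0.1  1.2]
[-0.   0.2  1.9] 29.8 [-0.1  1.6]
[0.5 0.9 1.7] 28.8 [-0.   1.9]
[1.2 0.8 1.1] 27.8 [0.  2.1]
[ 0.8 -0.2  1.1] 26.8 [-0.   2.1]
[1.2 0.6 1.1] 25.7 [-0.1  2.2]
[0.3 0.3 1.9] 24.7 [-0.2  2.2]
18.925
```

View pics/c5.png

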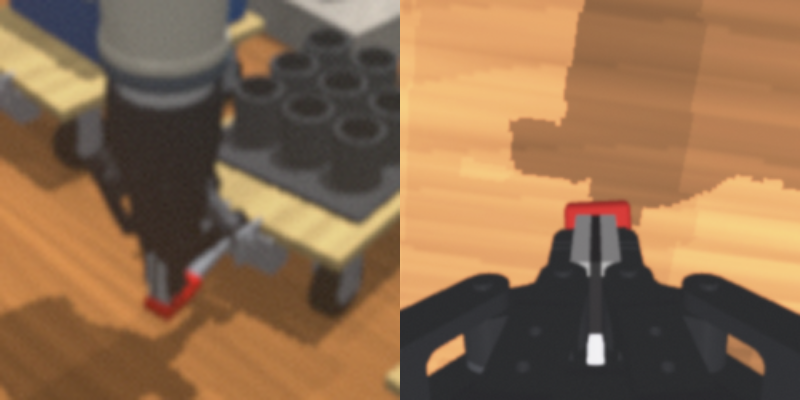

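The pad still follows the fingers and is close to the stop, but there has been no force rise. I continue until it rises.

```bash
python3 - <<'E'
from h import *
p=np.array(current_tcp_pos()); e0=np.array(current_joint_efforts())
for i in range(1,15):
    move_l([p[0],p[1],24.7-1.3*i],max_speed=30)
    f=np.array(current_wrist_force()); print(f.round(1),np.round(current_tcp_pos(),1)[2], (np.array(current_joint_efforts())-e0)[1:3].round(1))
    if np.linalg.norm(f)>10: break
print(current_t())
s=grab_frame("side");S=Pm(s);w=grab_frame("wrist")
c=cv2.resize(s["color"][150:270,270:390],(400,400),interpolation=cv2.INTER_CUBIC)
d=cv2.resize(w["color"][100:350,195:445],(400,400))
hsv=cv2.cvtColor(s["color"],cv2.COLOR_RGB2HSV)
m=((hsv[...,0]<6)|(hsv[...,0]>174))&(hsv[...,1]>170)&(hsv[...,2]>90)
ys,xs=np.nonzero(m[200:260,290:350]);print("red",xs.min()+290,xs.max()+290,ys.min()+200,ys.max()+200)
th=np.deg2rad(9); u=np.array([np.cos(th),np.sin(th)]);ax=np.array([490,-25.])+57*u
n=np.array([-u[1],u[0]])
for q,col in((.87,(0,255,0)),(.75,(255,255,0))):
    e=np.deg2rad(35)-q
    pts=[]
    for r,y in((48,12),(88,12),(88,-12),(48,-12)):
        X=np.r_[ax-r*np.cos(e)*u+y*n-5*np.sin(-e)*u*1,72+r*np.sin(e)+5*np.cos(e)]
        v=S@np.r_[X,1];pts.append((v[:2]/v[2]-[270,150])*400/120)
    cv2.polylines(c,[np.array(pts,np.int32)],True,col,1)
save({"color":np.hstack([c,d])},'c6.png')
E
```

```text
[-0.4  0.5  1. ] 23.3 [-0.1  0.1]
[-0.3 -0.1  8.9] 22.4 [2.7 0.9]
[-4.3  1.4 19.9] 21.8 [8.  1.7]
19.775
red 315 329 233 244
```

View pics/c6.png

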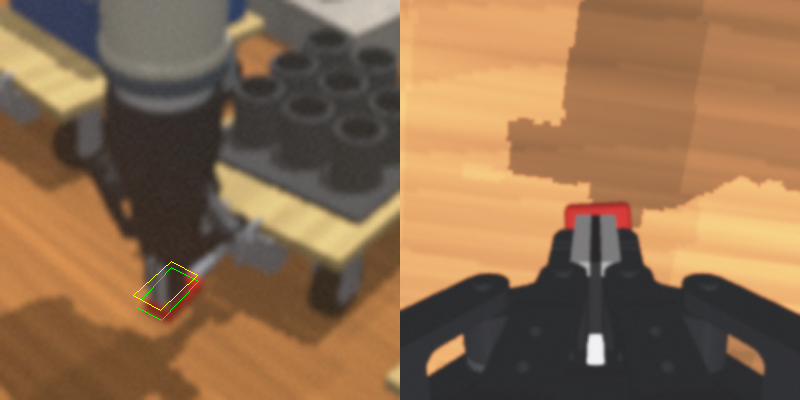

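The stop is now firm: force reached 20 N at reported z≈22, and the pad matches the 0.87 model outline. I retreat, then work out the tip offset numerically before the pinch.

```bash
python3 - <<'E'
from h import *
p=np.array(current_tcp_pos())
w=grab_frame("wrist");K=w["K"];M=np.linalg.inv(w["tool_from_camera"])
for k in(0,10,20,30,40):
    v=K@M[:3]@[0,0,-k,1];print(k,(v[:2]/v[2]).round(1), v[2].round())
P=np.array([[43.74422223212595, 285.30279324282947, -305.6451921615318, 123680.87844531638], [316.5535670445381, 44.709312290886594, -122.28212088325158, -74293.91405728612], [0.2600507924182542, 0.03681279547440713, -0.9648929492187193, 310.1022817090886]])
for b in(0,20,37): # true tcp higher by b => shift world points down by b
    print(b,[((lambda v:v[:2]/v[2])(P@[x,y,z-b,1])).round(1).tolist() for x,y,z in((491,-24.2,105.8),(471.8,266.8,57.3),(443.2,-286.4,67.5))])
A=T();print(A.round(3).tolist())
g=w["color"];
move_l([p[0],p[1],150],max_speed=250)
s=grab_frame("side");S=Pm(s);v=S@np.r_[current_tcp_pos(),1];v=v[:2]/v[2];print("tip px",v)
t=grab_frame("top")
c=cv2.resize(s["color"][130:280,245:445],(800,600),interpolation=cv2.INTER_CUBIC)
for k in(0,20,40):
    v=S@np.r_[current_tcp_pos()+np.array([0,0,k]),1];v=(v[:2]/v[2]-[245,130])*4;cv2.circle(c,tuple(int(i) for i in v),4,(255,255,0),1)
save({"color":c},'c7.png');print(current_t())
E
```

```text
0 [317.  224.9] 190.0
10 [317.  230.2] 181.0
20 [317. 236.] 171.0
30 [317.  242.6] 161.0
40 [317.  249.9] 152.0
0 [[316.4, 200.5], [523.9, 206.5], [116.5, 128.5]]
20 [[316.4, 196.4], [514.1, 202.7], [126.9, 128.4]]
37 [[316.4, 193.4], [506.4, 199.8], [135.0, 128.4]]
[[-0.139, 0.99, 0.001, 479.204], [0.99, 0.139, -0.0, -26.688], [-0.0, 0.001, -1.0, 21.844], [0.0, 0.0, 0.0, 1.0]]
tip px [319.09253667 207.3482526 ]
20.6917
```

View pics/c7.png

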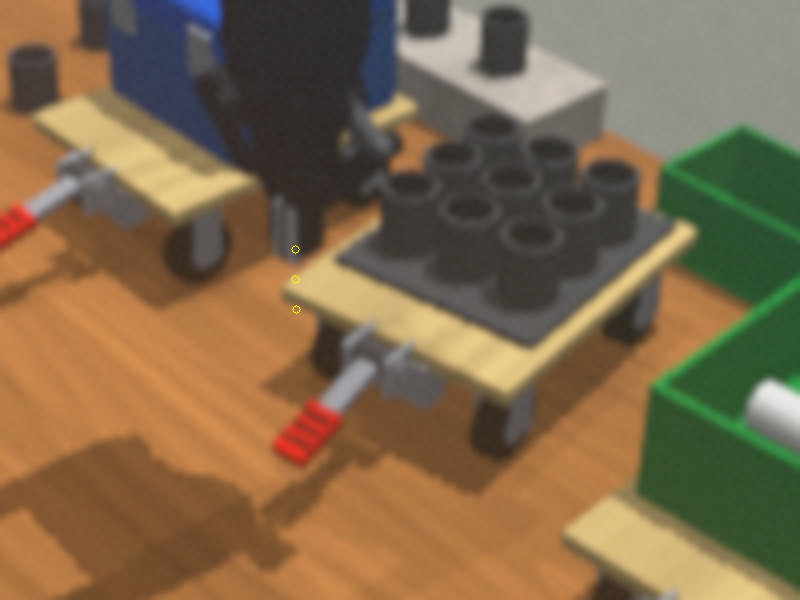

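With the sample lever left at its lowest position, the side view puts the real fingertips about 37 mm behind the reported TCP. That matches the stop contact: reported 22.5 mm, expected 59–62 mm. Next I go to a tilted pre-grasp at the toolbox lever and take one close look.

```bash
cat >> h.py <<'E'
D=55.  # reported TCP ahead of pad centre along fingers
def grip_pose(pad,yaw,a,back=0):
    u=np.array([np.cos(yaw),np.sin(yaw),0]);z=np.sin(a)*u-np.cos(a)*np.array([0,0,1]);x=np.array([-u[1],u[0],0])
    return list(pad+z*(D-back)),R.from_matrix(np.c_[x,np.cross(z,x),z]).as_quat()
def padat(ax,yaw,e):
    u=np.array([np.cos(yaw),np.sin(yaw),0]);return np.r_[ax,72]-68*np.cos(e)*u+68*np.sin(e)*np.array([0,0,1])
E
python3 - <<'E'
from h import *
P=np.array([[43.74422223212595, 285.30279324282947, -305.6451921615318, 123680.87844531638], [316.5535670445381, 44.709312290886594, -122.28212088325158, -74293.91405728612], [0.2600507924182542, 0.03681279547440713, -0.9648929492187193, 310.1022817090886]])
print(atz(P,(527.2,208.4),57),atz(P,(522,248),72))
ax=np.array([537,267.]);yaw=0
for k in range(0,51,10):
    e=np.deg2rad(-15+k);a=np.deg2rad(35-k);q=inverse_kinematics(*grip_pose(padat(ax,yaw,e),yaw,a));print(k,None if q is None else np.round(q,2))
let_go()
p=np.array(current_tcp_pos());move_l([p[0]-20,p[1]+20,190],max_speed=250)
move_ptp(*grip_pose(padat(ax,yaw,np.deg2rad(-13)),yaw,np.deg2rad(35),back=110))
A=T();w=grab_frame("wrist");P=Pw(w,A);np.save('P.npy',P);print(A[:3,3])
c=w["color"].copy()
for X in(padat(ax,yaw,np.deg2rad(-13)),np.r_[ax,72]):
    v=P@np.r_[X,1];v=v[:2]/v[2];print(v);cv2.circle(c,tuple(int(i) for i in v),4,(255,255,0),1)
print([(d["centre"],d["score"]) for d in landmark_of(w,"toolbox_pad")],current_t())
save({"color":c},'w8.png')
E
```

```text
[473.9025565 272.5599956  57.       ] [527.96362206 272.49893938  72.        ]
0 None
10 [ 0.67  0.41  2.2  -0.98  0.32  0.01]
20 [ 0.6   0.39  2.1  -0.34  0.46 -0.68]
30 [ 0.54  0.41  1.99 -0.07  0.67 -0.98]
40 [ 0.48  0.45  1.87  0.05  0.9  -1.12]
50 [ 0.44  0.52  1.75  0.12  1.11 -1.2 ]
[439.50634316 266.59567636 101.63478493]
[317.24957807 203.62825523]
[317.21387377 256.1813996 ]
[([320.8, 206.1], 0.85)] 23.7417
```

View pics/w8.png

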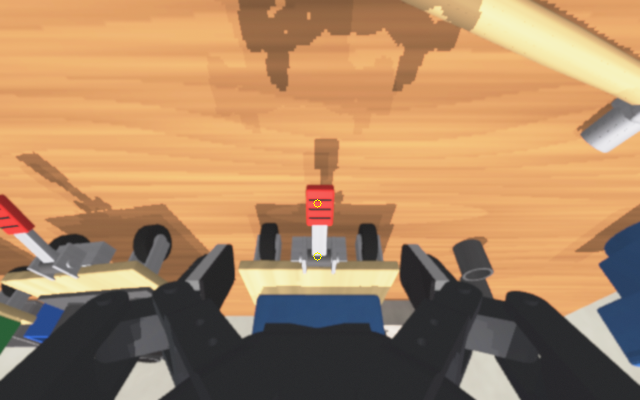

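The close view matches: pad at (320,205) against a predicted (317,204), so I shift y by about +2.5 mm. The yaw is right. I start at a 20° tilt because of the IK limit, then approach, pinch and lift along the arc.

```bash
cat > lift.py <<'E'
from h import *
ax=np.array([537,269.]);yaw=0.
def pose(e,back=0): 
    d=np.deg2rad; a=d(20-36*(e+13)/48); return grip_pose(padat(ax,yaw,d(e)),yaw,a,back)
for e in(-13,0,15,35,37): print(inverse_kinematics(*pose(e)) is not None,end=' ')
print()
move_l(*pose(-13,70)); move_l(*pose(-13),max_speed=80)
print("at",np.round(current_tcp_pos(),1),np.round(current_wrist_force(),1)); gripper_close()
print("grip",current_grip_width(),np.round(current_wrist_force(),1),current_t())
if not .15<current_grip_width()<.45: raise SystemExit("bad grip")
for e in list(range(-9,32,4))+[33,35,36,37,38,39]:
    move_l(*pose(e),max_speed=50); f=np.array(current_wrist_force()); print(e,f.round(1),np.round(current_tcp_pos(),1),round(current_grip_width(),2))
    if np.linalg.norm(f)>(40 if e<28 else 28): break
print(current_t())
A=T();w=grab_frame("wrist");s=grab_frame("side")
c=cv2.resize(s["color"][120:240,200:320],(400,400),interpolation=cv2.INTER_CUBIC);d=cv2.resize(w["color"][100:350,195:445],(400,400))
save({"color":np.hstack([c,d])},'c9.png')
E
python3 lift.py
```

```text
True True True True True 
at [489.6 269.1   5.2] [-0.  -0.   0.5]
grip 0.2696319457635469 [-1.  -0.9  3.2] 26.2333
-9 [-0.3 -0.1  0.4] [486.  268.9   8.7] 0.26
-5 [ 1.7  0.3 -3.2] [482.6 268.9  12.4] 0.26
-1 [ 2.   1.  -2.7] [479.7 268.9  16.6] 0.27
3 [ 1.5 -0.2 -2.1] [477.2 268.9  20.9] 0.27
7 [ 3.5 -0.4 -2.2] [474.8 268.9  25.3] 0.26
11 [ 4.7 -1.  -3.3] [472.8 268.9  29.7] 0.27
15 [ 6.3 -2.3 -4.3] [471.1 268.9  34.4] 0.27
19 [ 6.6 -1.3 -4.2] [469.7 268.9  39. ] 0.27
23 [ 6.1 -1.7 -4.9] [468.5 268.9  43.5] 0.26
27 [ 6.2 -1.5 -5.8] [467.6 268.8  48.1] 0.26
31 [ 7.6 -1.3 -8.5] [466.8 268.8  52.5] 0.27
33 [  7.5  -0.4 -10. ] [466.5 268.8  54.7] 0.27
35 [  5.9   0.9 -10.3] [466.2 268.7  56.9] 0.27
36 [  6.8   0.3 -12.4] [466.  268.7  57.9] 0.27
37 [  5.6  -0.8 -13. ] [465.9 268.7  59. ] 0.27
38 [  5.2  -0.1 -14.4] [465.8 268.7  60.1] 0.27
39 [  5.    2.3 -27. ] [465.4 268.7  60.9] 0.26
30.5917
```

The pinch held (grip width 0.27, about 23 mm) and the force rose sharply at the end, as at a stop. I give it one more millimetre, release, back off and check.

```bash
python3 - <<'E'
from h import *
p=np.array(current_tcp_pos());move_l([p[0],p[1],p[2]+1.5],max_speed=20);print(np.round(current_wrist_force(),1),current_grip_width(),current_tcp_pos())
move_l([p[0],p[1],p[2]-0.5],max_speed=20);print(np.round(current_wrist_force(),1))
let_go()
z=T()[:3,2];p=np.array(current_tcp_pos());move_l(list(p-z*40),max_speed=120);p=p-z*40
move_l([p[0]-110,p[1]-20,p[2]+60],max_speed=200)
print(np.round(current_wrist_force(),1),current_t())
s=grab_frame("side");t=grab_frame("top");S=Pm(s);Tp=Pm(t)
for l in("sample","toolbox","crate"):
    a=landmark_of(s,l+"_pad");b=landmark_of(t,l+"_pad")
    print(l,[(d["centre"],round(d["score"],2)) for d in a[:1]],[(d["centre"],round(d["score"],2)) for d in b[:1]], tri(S,a[0]["centre"],Tp,b[0]["centre"]).round(1) if a and b else '')
c=cv2.resize(s["color"][140:260,220:360],(800,686),interpolation=cv2.INTER_CUBIC)
k=800/140
def draw(ax,yaw,q,col):
    e=np.deg2rad(35)-q;u=np.array([np.cos(yaw),np.sin(yaw)]);n=np.array([-u[1],u[0]]);pts=[]
    for r,y in((48,12),(88,12),(88,-12),(48,-12)):
        X=np.r_[ax-(r*np.cos(e)-5*np.sin(e))*u+y*n,72+r*np.sin(e)+5*np.cos(e)];v=S@np.r_[X,1];pts.append((v[:2]/v[2]-[220,140])*k)
    cv2.polylines(c,[np.array(pts,np.int32)],True,col,1)
th=np.deg2rad(9);axs=np.array([490,-25.])+57*np.array([np.cos(th),np.sin(th)])
for q0,q1,col in((.87,0,(0,255,0)),(.72,.15,(255,255,0))): draw(axs,th,q0,col);draw(np.array([537,269.]),0,q1,col)
save({"color":c[:600]},'c10.png')
E
```

```text
[  6.7   3.5 -27.1] 0.26605001091313457 [465.45082921 268.69319733  60.88425709]
[  2.3   1.4 -11.6]
[0.7 0.7 0.5] 33.0917
sample [([324.6, 239.7], 0.55)] [([314.4, 216.4], 0.7)] [493.9 -27.3  47.9]
toolbox [([248.7, 169.5], 0.69)] [([165.1, 220.7], 0.6)] [483.1 268.3 107. ]
crate [([393.6, 305.8], 0.98)] [([437.8, 237.4], 0.66)] [ 444.6 -282.5   71.3]
```

View pics/c10.png

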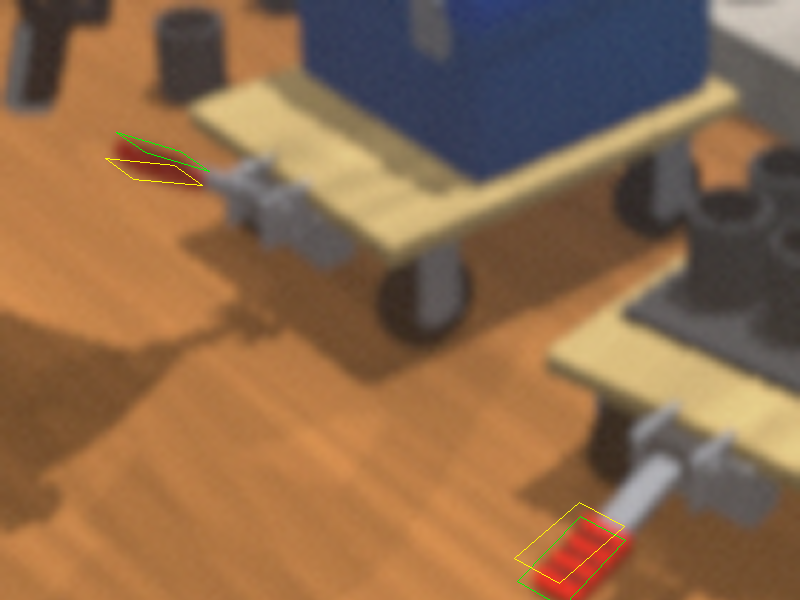

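The sample lever lies at or past the 0.87 outline. The toolbox lever looks up, but is shaded by the arm. I move the arm well away and fit the silhouettes in both cameras.

```bash
python3 - <<'E'
from h import *
from scipy.optimize import differential_evolution
p=current_tcp_pos();move_l([p[0]-40,p[1],p[2]+120],max_speed=250)
move_joints([2.0,-0.3,1.9,0,1.5,0])
s=grab_frame("side");t=grab_frame("top");print(current_t())
ms=[]
for f in(s,t):
    h=cv2.cvtColor(f["color"],cv2.COLOR_RGB2HSV);ms.append((((h[...,0]<5)|(h[...,0]>172))&(h[...,1]>150)&(h[...,2]>50)).astype(np.uint8))
Ps=[Pm(s),Pm(t)]
def box(v):
    x,y,yaw,q=v;e=np.deg2rad(35)-q;u=np.array([np.cos(yaw),np.sin(yaw),0]);n=np.array([-u[1],u[0],0]);k=np.array([0,0,1.])
    l=-np.cos(e)*u+np.sin(e)*k;w=np.sin(e)*u+np.cos(e)*k
    return np.array([np.r_[np.array([x,y,72])+r*l+a*n+b*w,1] for r in(48,88) for a in(-12,12) for b in(-5,5)])
def cost(v,c):
    tot=0
    for P,m,(x,y) in zip(Ps,ms,c):
        B=(P@box(v).T);B=(B[:2]/B[2]).T-[x-30,y-30]
        o=np.zeros((480,480),np.uint8);cv2.fillConvexPoly(o,cv2.convexHull((B*8+4).astype(np.int32)),255)
        o=cv2.resize(o,(60,60),interpolation=cv2.INTER_AREA)/255.;tot+=np.abs(o-m[y-30:y+30,x-30:x+30]).sum()/max(1,m[y-30:y+30,x-30:x+30].sum())
    return tot
for n,c,x0 in(("sample",((324,239),(314,216)),(546,-16,.16)),("toolbox",((248,170),(172,221)),(537,269,0)),("crate",((393,307),(439,237)),(510,-280,.08))):
    r=differential_evolution(cost,[(x0[0]-12,x0[0]+12),(x0[1]-8,x0[1]+8),(x0[2]-.12,x0[2]+.12),(-.15,1.05)],args=(c,),seed=0,maxiter=60,polish=False)
    print(n,r.x.round(3),round(r.fun,2),[int(m[y-30:y+30,x-30:x+30].sum()) for m,(x,y) in zip(ms,c)])
a=cv2.resize(s["color"][140:220,215:295],(400,400),interpolation=cv2.INTER_CUBIC);b=cv2.resize(t["color"][170:250,130:210],(400,400),interpolation=cv2.INTER_CUBIC)
save({"color":np.hstack([a,b])},'c11.png')
E
```

```text
36.0917
sample [ 5.53819e+02 -1.44900e+01  1.64000e-01  8.36000e-01] 0.9 [118, 184]
toolbox [ 5.34514e+02  2.73166e+02  1.15000e-01 -4.40000e-02] 1.29 [40, 203]
crate [ 5.12095e+02 -2.77323e+02  1.26000e-01  6.58000e-01] 0.75 [200, 195]
```

View pics/c11.png

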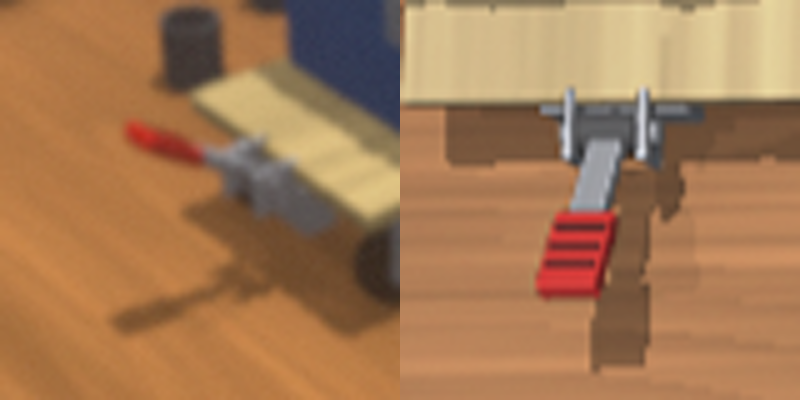

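The toolbox lever is now clearly pointing up, and the fits agree with the stops felt. I hand in.

```bash
python3 -c "
from h import *
print(np.round(current_wrist_force(),1),current_t());finish_job()"
```

```text
[-0.1 -0.3 -0.2] 36.0917
the job is handed in; nothing more can be done
```

I locked the weld-sample dolly's brake first and then released the toolbox dolly's brake. I handed in at 36.1 s of the 48 s allowed, with the arm clear of everything.

- **Sample brake:** I pushed it down with the shut fingers until the force jumped to about 20 N at the lower stop. The later camera fit gave about 0.84 rad (fully down is 0.87).
- **Toolbox brake:** I pinched the pad and lifted it along its arc until the force jumped to about 27 N at the upper stop. The camera fit gave about -0.04 rad (fully up is 0), and the last picture shows the lever up.
- **Crate brake:** I never went near it. Its pad position agrees before and after to within about 4 mm, which is measurement error.

**What disagreed:**
- The real fingertips sit about 37 mm behind the reported TCP. I found this from the pictures and from where the fingers met the stop, and allowed for it in the pinch.
- The wrist force showed almost nothing while the sample lever was moving, and only jumped at the stop.
- The final fits were coarse. The network's height for the toolbox pad came out 4 mm low (107 mm against 111 mm), so for the end positions I relied mainly on the stops felt.

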